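# Put the flask, beaker and dish at their right stations

## Robot

A 6-joint arm with a two-finger parallel gripper is mounted at the origin on the work surface. World frame = base frame: x ahead of the robot, y to its left, z up, the work surface at z = 0. Lengths are in m, angles in rad, forces in N, time in s.
With the tool pointing down it reaches from about 0.3 to 0.875 m from the base axis. Payload 6.4 kg.
Tool frame: the origin (TCP) lies at the very end of the fingers, on their centre line; the grasp point (between the pads) lies 19 mm behind it; z points along the fingers, y is the line along which they close (so a half turn about z gives the same grasp; the last joint's range is limited). The gripper opens to 85 mm and grips with 20 to 120 N. Pads are 22 mm wide; open, the fingers measure 114 mm over their backs; the gripper's body (76 mm by 85 mm) begins 54 mm behind the grasp point. The pads swing forward as they close: fully open they stand 13 mm farther back than shut.
Start: joints at [-1.36, 0.181, 1.607, -0, 1.354, -0.206], TCP at [0.233, -0.526, 0.231] pointing down, gripper open.
Joint ranges: [-2.99, 2.99], [-0.89, 2.07], [0.3, 2.58], [-1.14, 4.28], [0, 2.63], [-3.12, 3.12]. Speed limits (rad/s): [2.57, 2.57, 3.01, 3.14, 3.14, 3.14].

## Interface

Orientations are given as a unit quaternion [w, x, y, z].
In Python, from bench import ctrl, camera, calibration, order, outline_of gives the robot as it stands.
- The arm moves only by the tool move_arm, never from a script. Its argument "series" is a list that holds one entry, the list of rows, each a list of 5 numbers: the opening, from 0 (shut) to 1 (fully open), then the shift along the tool's x, y, z in mm, then the turn about the tool's z in rad. A call has exactly 10 rows; each row is the pose to reach, as a shift and turn from the pose commanded when the call began, along the tool's axes at that moment; what a row does not reach only later rows make up. A row lasts 1/12 s, in which the tool goes at most 41.7 mm and 7.16 degrees, less where a joint would pass 70% of its speed; a pose out of reach is approached as far as the arm can. A call with a gripper value outside its range is refused whole. The fingers move at their own pace and stop on an object; the grip force is fixed at half the most. Time passes only in rows, so rows that repeat a pose let the fingers close, or fill a call up. It gives the time, the measured TCP pose, the force, the opening and the grip force at its end, in the units of the state.
- ctrl.get_obs(): the state, without advancing time (a new reading comes with each control period).
- camera(name): name is "scene" or "top" or "wrist"; returns (picture, depth): 384x512x3 uint8, blue, green, red; 384x512 float32, m along the optical axis (not along the pixel's ray), 0 where there is no reading.
- calibration(name): a dict with "intrinsics" (3x3 intrinsics, pixels), "k1" (the pictures are not rectified: a ray, as slopes to the right and down, at radius r is drawn at 1 + k1 r^2 times it, then the intrinsics apply), "rvec" (rotation vector, rad) and "tvec" (3), from world to camera coordinates, as OpenCV has them. Camera axes: x right, y down, z forward; pixel columns grow to the right and rows downward; lengths in m; the calibration is good to about 2 mm. A picture is of the moment at which its call begins: read the wrist's pose just before it. calibration takes no time and is no camera call; for the wrist camera it gives the pose at the moment of the call.
- order.hand_in(): hands the job in; it is judged then, once.
Trained networks look in the newest picture that a camera, given by its name, has taken for a name from the list of things; names that differ only in an ending like _2 or _b are one class to them, and where a whole thing is asked for, a point or a joint stands for the part that bears it (a point fixed in the world has none). Each returns a list of dicts, best first, with "conf" (0 to 1); they miss things now and then, are a little off and sometimes report something else, mostly with a low value. They report only what shows in the picture. A call takes as long as a camera call. They do not tell look-alikes from the thing itself.
- outline_of(target, camera): "region" (384x512 bool, what is visible of it) and "bbox" ([centre column, centre row, width, height] in pixels, round what is visible of it).
The state is a dict: "time_s": time; "q": joint angles; "dq": joint speeds; "joint_efforts": joint torques, N m; "eef_pos": TCP position; "eef_rot": TCP orientation; "wrist_force": force on the tool from outside, world axes, zero at the start; "torque": the same for the moment, N m; "opening": opening from 0.0 (shut) to 1.0 (fully open); "grasp_force": force on a finger pad.
Only numpy, scipy, OpenCV 4.12 (cv2) and the standard library are available. Lean on these libraries where they do the work, as an engineer would, in place of code of your own. Each camera call takes 0.05 s, during which the arm holds its last target. There are 200 camera calls.

## Task

The three instruments on the lab bench are loaded with the wrong things: put the stoppered flask in the middle of the magnetic stirrer, the steel beaker in the middle of the balance pan and the culture dish in the middle of the inoculating turntable. Each instrument has room for one thing only, so park one on the empty white tile on the way; never stand any of them on the bare bench. Keep them upright, set them down without dropping them, and leave the burner, the jar and the tally counter where they are.

Things in the scene. Friction and masses are not known exactly. Their poses are not given: they have to be found in the camera images.
- flask: Conical (Erlenmeyer) clear glass flask with a cork stopper, about 0.11 kg, to go on the stirrer. Foot 64 mm across, tapering from 6 mm to 66 mm height to a straight cylindrical neck 24 mm across that runs up to 102 mm; the cork (22 mm across) ends at 115 mm. Grip it by the neck. Origin: centre of the underside, z up.
- beaker: Open straight-sided stainless steel beaker, about 0.09 kg, to go on the balance. Outside diameter 54 mm, height 65 mm, wall 3 mm. Origin: centre of the underside, z up.
- dish: Closed round culture dish with pale yellow agar, about 0.03 kg, to go on the turntable. Diameter 56 mm, height 16 mm. Origin: centre of the underside, z up. At the start the flask is on the turntable, the beaker on the stirrer and the dish on the balance, each within about 11 mm of the middle.
- stirrer: Magnetic stirrer, fixed: grey square body 125 x 125 mm with a square white ceramic top plate 105 x 105 mm whose flat surface is 46 mm above the bench; black knob on its front side. Origin: on the bench, straight below the middle of the plate; x points from front to back, z up.
- balance: Small laboratory balance, fixed: white body 125 mm wide with a lower black display panel reaching to 95 mm in front of the pan's middle (in its -x direction), below the pan's height, and a round steel pan 90 mm across whose flat surface is 40 mm above the bench. Origin: on the bench, straight below the middle of the pan; z up.
- turntable: Inoculating turntable, fixed, and its disc does not turn: round dark foot 124 mm across, thin stem, flat round aluminium disc 100 mm across whose surface is 50 mm above the bench. Origin: on the bench, straight below the middle of the disc; z up.
- tile: Empty plain white ceramic tile, fixed, 120 x 120 mm, 10 mm high: the free spot for parking. Origin: centre of the underside, on the bench; z up.
- burner: Bystander, not to be moved: loose Bunsen burner, foot 80 mm across, thin tube to 129 mm height. Origin: centre of the underside.
- jar: Bystander, not to be moved: loose small glass jar with a metal lid, 44 mm across, 55 mm high. Origin: centre of the underside.
- clicker: Bystander, not to be moved: loose blue tally counter, round, 42 mm across, 23 mm high. Origin: centre of the underside.
There are look-alikes about, which are no part of the job. What is shaped like the flask but orange is not meant.

How it is judged:
On the way:
1. one of the three things stands parked on the white tile, released (((horizontal distance between flask and tile below 0.05 m and z of flask in the frame of tile between 0.006 and 0.014 m and angle between flask's own z axis and vertical below 0.1 rad and contact force between flask and the fingers below 0.05 N) or (horizontal distance between beaker and tile below 0.05 m and z of beaker in the frame of tile between 0.006 and 0.014 m and angle between beaker's own z axis and vertical below 0.1 rad and contact force between beaker and the fingers below 0.05 N) or (horizontal distance between dish and tile below 0.05 m and z of dish in the frame of tile between 0.006 and 0.014 m and angle between dish's own z axis and vertical below 0.1 rad and contact force between dish and the fingers below 0.05 N))), for 0.2 s.
At the end, for the whole second after the job is handed in: The flask stands on the stirrer's plate, the beaker on the balance pan and the dish on the turntable's disc, each upright, released, at rest and within 15 mm of the middle; burner, jar and tally counter are within 20 mm of where they were (horizontal distance between flask and stirrer below 0.015 m and z of flask in the frame of stirrer between 0.042 and 0.05 m and angle between each of flask, beaker, dish's own z axis and vertical below 0.1 rad and linear speed of each of flask, beaker, dish below 0.02 m/s and angular speed of each of flask, beaker, dish below 0.2 rad/s and contact force between each of flask, beaker, dish and the fingers below 0.05 N and horizontal distance between beaker and balance below 0.015 m and z of beaker in the frame of balance between 0.036 and 0.044 m and horizontal distance between dish and turntable below 0.015 m and z of dish in the frame of turntable between 0.046 and 0.054 m and distance of each of burner, jar, clicker from where it was at the start of the episode below 0.02 m); the robot touches nothing.
It fails at once if the flask, beaker or dish stands or falls on the bare bench (height (world z) of any of flask, beaker, dish below 0.005 m).
It fails at once if the flask, beaker or dish is tipped by more than 40 degrees (angle between any of flask, beaker, dish's own z axis and vertical above 0.7 rad).
It fails at once if the flask, beaker or dish is dropped (falls free at more than 0.7 m/s, about 25 mm) ((linear speed of flask above 0.7 m/s and contact force between flask and the fingers below 0.01 N) or (linear speed of beaker above 0.7 m/s and contact force between beaker and the fingers below 0.01 N) or (linear speed of dish above 0.7 m/s and contact force between dish and the fingers below 0.01 N)).
It fails at once if the burner, jar or tally counter is moved more than 20 mm (distance of any of burner, jar, clicker from where it was at the start of the episode above 0.02 m).
It also fails if it takes over 125 s, if anything falls off the work surface, if the arm or the gripper's body presses on something with over 40 N, if the wrist force passes 120 N, or if a joint passes its speed limit or range.

## Working session

There is one attempt and no reset: what is moved stays moved. The work goes in short steps, Python scripts to look and compute and a tool call to move; the robot and the scene stay as the last step left them, time stands still between calls to the robot, and variables do not carry over. Pictures are saved under pics/ and viewed, at most 14 in all, crops included, and the job is handed in when it is done.

Besides the shell and the picture viewer there is one more tool, called after ">>>" in YAML: its name, and indented under it one key for each argument. move_arm: Moves the arm, as the interface text tells. Its arguments: {"type":"object","properties":{"series":{"type":"array","items":{"type":"array","items":{"type":"array","items":{"type":"number"}}}}},"required":["series"]}

```bash
mkdir -p pics; ls
cat > h.py <<'E'
import numpy as np, cv2
from bench import ctrl,camera,calibration,order,outline_of
def rays(cal,uv):
    K=np.array(cal["intrinsics"],float);uv=np.atleast_2d(uv).astype(float)
    d=np.c_[(uv[:,0]-K[0,2])/K[0,0],(uv[:,1]-K[1,2])/K[1,1]]
    u=d.copy()
    for _ in range(20): u=d/(1+cal["k1"]*(u**2).sum(1,keepdims=True))
    return np.c_[u,np.ones(len(u))]
def world(cal,uv,z):
    R=cv2.Rodrigues(np.array(cal["rvec"],float))[0];t=np.array(cal["tvec"],float).ravel()
    return (rays(cal,uv)*np.atleast_1d(z)[:,None]-t)@R
def cloud(cal,depth,mask):
    v,u=np.nonzero(mask&(depth>0))
    return world(cal,np.c_[u,v],depth[v,u])
E
python3 - <<'E'
from h import *
o=ctrl.get_obs();print(o["time_s"],o["eef_pos"],o["eef_rot"],o["opening"])
for c in("top","scene"):
    p,d=camera(c);cal=calibration(c);cv2.imwrite(f"pics/{c}0.png",p);np.savez(f"{c}0.npz",p=p,d=d)
    print(c,cal)
    for n in "flask beaker dish stirrer balance turntable tile burner jar clicker".split():
        for r in outline_of(n,c)[:3]:
            P=cloud(cal,d,r["region"])
            if len(P)<5: continue
            zt=np.percentile(P[:,2],97);T=P[P[:,2]>zt-.006]
            print(c,n,round(r["conf"],2),np.round(r["bbox"]),"ztop",round(zt,3),"topmid",np.round((np.percentile(T,2,axis=0)+np.percentile(T,98,axis=0))[:2]/2,3),"ext",np.round(np.ptp(P,axis=0),3))
print(ctrl.get_obs()["time_s"])
E
```

```text
pics
0.0 [ 0.23265888 -0.52522207  0.23036527] [-8.87316460e-04  9.78369160e-01  2.06864687e-01 -4.44499456e-06] 0.9987365642637263
top {'intrinsics': array([[410.45731517,   0.        , 260.19436287],
       [  0.        , 410.45731517, 191.76034073],
       [  0.        ,   0.        ,   1.        ]]), 'k1': 0.0032263265763734384, 'rvec': array([ 2.14933832, -2.17271254,  0.17978431]), 'tvec': array([-0.01027519,  0.52275903,  0.87683969])}
top flask 0.94 [263. 229.  28.  32.] ztop 0.115 topmid [ 0.446 -0.022] ext [0.062 0.062 0.121]
top flask 0.88 [299. 162.  26.  31.] ztop 0.165 topmid [ 0.584 -0.102] ext [0.057 0.057 0.112]
top beaker 0.82 [105. 227.  38.  26.] ztop 0.111 topmid [0.444 0.309] ext [0.058 0.058 0.069]
top dish 0.71 [212. 169.  28.  30.] ztop 0.059 topmid [0.573 0.094] ext [0.053 0.057 0.027]
top dish 0.5 [295. 166.  54.  54.] ztop 0.052 topmid [ 0.582 -0.095] ext [0.125 0.121 0.06 ]
top stirrer 0.72 [115. 230.  72.  70.] ztop 0.048 topmid [0.448 0.304] ext [0.143 0.155 0.115]
top balance 0.67 [210. 185.  62.  72.] ztop 0.042 topmid [0.569 0.09 ] ext [0.169 0.15  0
[... 1546 characters left out ...]
187 0.158 0.046]
scene balance 0.46 [218. 181.  24.  49.] ztop 0.164 topmid [ 0.587 -0.1  ] ext [0.054 0.053 0.115]
scene turntable 0.62 [222. 209.  49.  36.] ztop 0.052 topmid [ 0.584 -0.089] ext [0.124 0.134 0.054]
scene tile 0.61 [200. 166.  55.  30.] ztop 0.013 topmid [ 0.492 -0.302] ext [0.177 0.27  0.166]
scene burner 0.84 [320. 309.  42.  68.] ztop 0.128 topmid [0.68  0.311] ext [0.076 0.078 0.131]
scene burner 0.64 [277. 230.  26.  20.] ztop 0.059 topmid [0.575 0.096] ext [0.056 0.072 0.022]
scene jar 0.86 [337. 200.  18.  27.] ztop 0.056 topmid [0.362 0.107] ext [0.097 0.086 0.058]
scene clicker 0.63 [287. 178.   5.  10.] ztop 0.024 topmid [ 0.36  -0.068] ext [0.036 0.026 0.022]
1.1
```

Run:
```python
from h import *
from scipy.optimize import least_squares
d=np.load("top0.npz");cal=calibration("top")
P=cloud(cal,d["d"],np.ones((384,512),bool))
def sel(cx,cy,r,z0,z1):
    m=(np.hypot(P[:,0]-cx,P[:,1]-cy)<r)&(P[:,2]>z0)&(P[:,2]<z1);return P[m]
for n,cx,cy,r,z0,z1 in [("stirplate",.45,.304,.09,.044,.052),("pan",.57,.091,.09,.037,.046),("disc",.583,-.095,.09,.047,.056),("tile",.488,-.305,.1,.008,.016),("dish",.573,.095,.05,.05,.065),("beaker",.444,.309,.05,.095,.12),("cork",.584,-.102,.04,.155,.175),("neck",.584,-.102,.04,.11,.175)]:
    Q=sel(cx,cy,r,z0,z1)[:,:2]
    h=cv2.convexHull(Q.astype(np.float32))[:,0]
    c,rad=cv2.minEnclosingCircle(Q.astype(np.float32))
    print(n,len(Q),"circle",np.round(c,4),round(rad,4),"rect",[np.round(x,4) for x in cv2.minAreaRect(Q.astype(np.float32))],"bboxmid",np.round((Q.min(0)+Q.max(0))/2,4))
cv2.imwrite("pics/a.png",cv2.resize(d["p"],(800,600)))
```

```text
stirplate 1499 circle [0.4471 0.305 ] 0.071 rect [array([0.4471, 0.3042]), array([0.105 , 0.1042]), np.float64(78.0175)] bboxmid [0.447  0.3044]
pan 691 circle [0.569  0.0895] 0.0448 rect [array([0.5689, 0.0899]), array([0.087 , 0.0888]), np.float64(89.5592)] bboxmid [0.5689 0.0899]
disc 810 circle [ 0.5821 -0.0953] 0.0501 rect [array([ 0.5822, -0.0954]), array([0.0981, 0.0976]), np.float64(17.1979)] bboxmid [ 0.5818 -0.096 ]
tile 1870 circle [ 0.489  -0.3061] 0.0823 rect [array([ 0.488 , -0.3051]), array([0.1195, 0.1207]), np.float64(10.8511)] bboxmid [ 0.4882 -0.3064]
dish 502 circle [0.5732 0.0941] 0.0282 rect [array([0.5728, 0.094 ]), array([0.055 , 0.0537]), np.float64(26.3523)] bboxmid [0.5732 0.0939]
beaker 249 circle [0.4442 0.3097] 0.0274 rect [array([0.4441, 0.3091]), array([0.0523, 0.0529]), np.float64(2.5662)] bboxmid [0.4441 0.3092]
cork 104 circle [ 0.5846 -0.1028] 0.0111 rect [array([ 0.584 , -0.1028]), array([0.0207, 0.02  ]), np.float64(0.5488)] bboxmid [ 0.584  -0.1028]
neck 197 circle [ 0.5833 -0.1025] 0.0135 rect [array([ 0.5834, -0.1028]), array([0.0232, 0.0242]), np.float64(13.4626)] bboxmid [ 0.5828 -0.1032]
```

View pics/a.png

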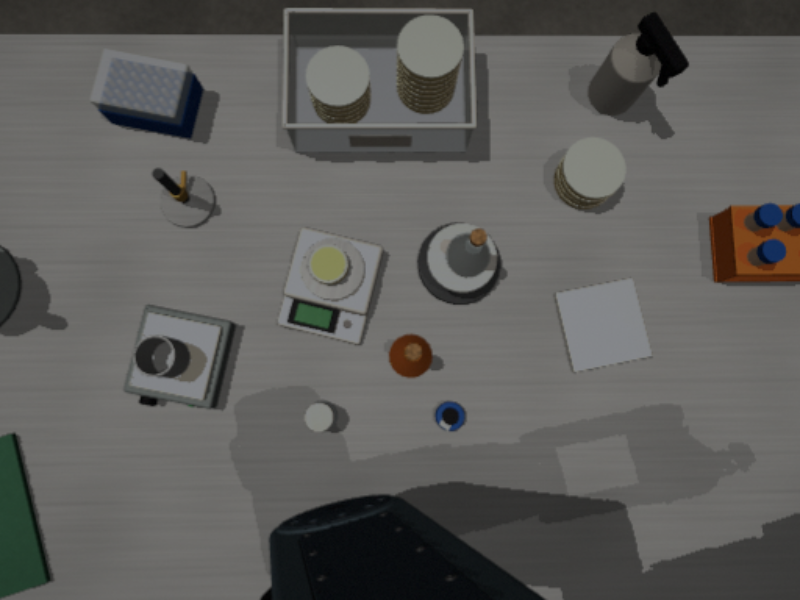

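Top view (800×600): the clear flask is on the turntable at (478,245), with an orange decoy at (410,355). The beaker is on the stirrer at (160,357), the dish on the balance at (327,264), and the empty tile is at (603,325). I'll park the flask first.

```bash
cat >> h.py <<'E'
from scipy.spatial.transform import Rotation as Ro
def to(*targets):
    o=ctrl.get_obs();q=o["eef_rot"];R=Ro.from_quat([q[1],q[2],q[3],q[0]])
    print("t",round(o["time_s"],2),"pos",np.round(o["eef_pos"],4),"tilt",np.round(R.as_matrix()[:,2],4),"yaw",np.round(np.arctan2(*R.as_matrix()[[1,0],0]),4),"open",round(o["opening"],3),"gf",np.round(o["grasp_force"],1),"q",np.round(o["q"],2))
    for t in targets: print(t,"->",np.round(R.inv().apply(np.array(t)-o["eef_pos"])*1000,1))
E
python3 -c "
from h import *
to([.5835,-.1028,.231])"
```

```text
t 1.1 pos [ 0.2328 -0.5258  0.2313] tilt [ 0.  0. -1.] yaw 0.4168 open 1.002 gf 0.0 q [-1.36  0.18  1.61  0.    1.35 -0.21]
[0.5835, -0.1028, 0.231] -> [ 4.919e+02 -2.448e+02  3.000e-01]
```

>>> move_arm:
  series:
    - [[1,36,-18,0,0],[1,73,-36,0,0],[1,109,-54,0,0],[1,146,-73,0,0],[1,182,-91,0,0],[1,219,-109,0,0],[1,255,-127,0,0],[1,292,-145,0,0],[1,328,-163,0,0],[1,355,-177,0,0]]

```text
time_s: 1.93
eef_pos: [0.4873, -0.2176, 0.2316]
eef_rot: [0.0, 0.978, 0.208, 0.0]
wrist_force: [0.8, -0.0, -0.4]
opening: 1.003
grasp_force: 0.0
```

>>> move_arm:
  series:
    - [[1,30,-15,0,0],[1,60,-30,0,0],[1,90,-45,0,0],[1,115,-57,0,0],[1,130,-65,0,0],[1,137,-68,0,0],[1,137,-68,0,0],[1,137,-68,0,0],[1,137,-68,0,0],[1,137,-68,0,0]]

```text
time_s: 2.77
eef_pos: [0.5829, -0.1037, 0.2313]
eef_rot: [0.0, 0.979, 0.206, -0.0]
wrist_force: [-0.1, 0.2, 0.8]
opening: 1.003
grasp_force: 0.0
```

Run:
```python
from h import *
to([.5835,-.1028,.122])
p,d=camera("wrist");cal=calibration("wrist");cv2.imwrite("pics/w1.png",p)
P=cloud(cal,d,np.ones((384,512),bool))
m=(np.hypot(P[:,0]-.5835,P[:,1]+.1028)<.06)
for z0,z1 in((.155,.175),(.12,.15),(.045,.056)):
    Q=P[m&(P[:,2]>z0)&(P[:,2]<z1)]
    if len(Q)>5: c,r=cv2.minEnclosingCircle(Q[:,:2].astype(np.float32));print(z0,len(Q),np.round(c,4),round(r,4),np.median(Q[:,2]))
for r in outline_of("flask","wrist"): print(r["conf"],r["bbox"])
```

```text
t 2.77 pos [ 0.5829 -0.1037  0.2313] tilt [-1.e-04 -2.e-04 -1.e+00] yaw 0.4152 open 1.003 gf 0.0 q [-0.38  0.22  1.56 -0.    1.36  0.78]
[0.5835, -0.1028, 0.122] -> [  0.9  -0.6 109.3]
0.155 729 [ 0.5833 -0.1026] 0.011 0.16560902570740973
0.12 226 [ 0.5855 -0.1018] 0.0118 0.1363298301474068
0.045 3380 [ 0.5808 -0.0953] 0.0501 0.05089851334506119
0.88 [261.0, 178.2, 58.3, 73.9]
0.85 [157.3, 231.8, 53.0, 48.1]
```

View pics/w1.png

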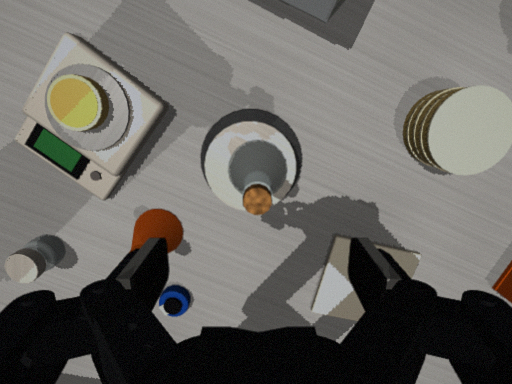

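The wrist view shows the flask cork at (257,200), centred between the fingers, with the decoy at (157,232) well clear. Descending to grip it.

>>> move_arm:
  series:
    - [[1,1,-1,35,0],[1,1,-1,70,0],[1,1,-1,95,0],[1,1,-1,109,0],[1,1,-1,109,0],[0,1,-1,109,0],[0,1,-1,109,0],[0,1,-1,109,0],[0,1,-1,109,0],[0,1,-1,109,0]]

```text
time_s: 3.7
eef_pos: [0.5847, -0.1016, 0.1236]
eef_rot: [0.001, 0.978, 0.207, 0.001]
wrist_force: [-0.4, -0.8, -0.4]
opening: 0.301
grasp_force: 0.0
```

>>> move_arm:
  series:
    - [[0,0,0,0,0],[0,0,0,0,0],[0,0,0,0,0],[0,0,0,0,0],[0,0,0,-8,0],[0,0,0,-20,0],[0,0,0,-40,0],[0,0,0,-50,0],[0,0,0,-50,0],[0,0,0,-50,0]]

```text
time_s: 4.53
eef_pos: [0.5845, -0.1014, 0.1732]
eef_rot: [0.001, 0.978, 0.207, 0.001]
wrist_force: [-0.1, 0.1, -1.6]
opening: 0.259
grasp_force: 58.8
```

Run:
```python
from h import *
# grasp TCP z assumed .122 with base .050 -> on tile base .010 -> tcp .082
to([.4885,-.3055,.172],[.4885,-.3055,.0825])
```

```text
t 4.53 pos [ 0.5845 -0.1014  0.1732] tilt [ 1.8e-03 -7.0e-04 -1.0e+00] yaw 0.4169 open 0.259 gf 58.8 q [-0.37  0.28  1.62  0.    1.25  0.78]
[0.4885, -0.3055, 0.172] -> [-170.4  147.8    1.2]
[0.4885, -0.3055, 0.0825] -> [-170.5  147.7   90.7]
```

>>> move_arm:
  series:
    - [[0,-15,13,0,0],[0,-40,35,0,0],[0,-70,61,0,0],[0,-100,87,0,0],[0,-130,113,0,0],[0,-155,134,0,0],[0,-167,145,0,0],[0,-170,148,0,0],[0,-170,148,0,0],[0,-170,148,0,0]]

```text
time_s: 5.37
eef_pos: [0.4883, -0.3045, 0.1714]
eef_rot: [-0.001, 0.978, 0.207, -0.0]
wrist_force: [0.7, 1.1, -0.3]
opening: 0.259
grasp_force: 58.8
```

>>> move_arm:
  series:
    - [[0,0,0,15,0],[0,0,0,35,0],[0,0,0,55,0],[0,0,0,72,0],[0,0,0,82,0],[0,0,0,86,0],[0,0,0,87,0],[0,0,0,88,0],[0,0,0,88,0],[0,0,0,88,0]]

```text
time_s: 6.2
eef_pos: [0.4891, -0.3059, 0.0854]
eef_rot: [0.001, 0.978, 0.207, 0.001]
wrist_force: [-0.8, 0.6, -0.7]
opening: 0.261
grasp_force: 58.8
```

```bash
python3 -c "
from h import *
to([.4885,-.3055,.0836]);print(ctrl.get_obs()['wrist_force'])"
```

```text
t 6.2 pos [ 0.4891 -0.3059  0.0854] tilt [ 0.0014 -0.0013 -1.    ] yaw 0.417 open 0.261 gf 58.8 q [-0.76  0.35  1.71  0.    1.07  0.39]
[0.4885, -0.3055, 0.0836] -> [-0.4 -0.6  1.8]
[-0.83437401  0.57642023 -0.7228094 ]
```

>>> move_arm:
  series:
    - [[0,0,0,1,0],[0,0,0,2,0],[0,0,0,2,0],[0,0,0,2,0],[0.5,0,0,2,0],[1,0,0,2,0],[1,0,0,2,0],[1,0,0,2,0],[1,0,0,2,0],[1,0,0,2,0]]

```text
time_s: 7.03
eef_pos: [0.4884, -0.3053, 0.0822]
eef_rot: [-0.0, 0.978, 0.207, -0.0]
wrist_force: [-0.3, 0.1, -0.6]
opening: 1.005
grasp_force: 0.0
```

>>> move_arm:
  series:
    - [[1,0,0,0,0],[1,0,0,0,0],[1,0,0,-15,0],[1,0,0,-40,0],[1,0,0,-75,0],[1,0,0,-110,0],[1,0,0,-140,0],[1,0,0,-145,0],[1,0,0,-145,0],[1,0,0,-145,0]]

```text
time_s: 7.87
eef_pos: [0.4883, -0.3052, 0.2268]
eef_rot: [-0.0, 0.978, 0.207, -0.0]
wrist_force: [0.6, 0.1, 0.1]
opening: 1.003
grasp_force: 0.0
```

Run:
```python
from h import *
p,d=camera("top");cal=calibration("top")
P=cloud(cal,d,np.ones((384,512),bool))
Q=P[(np.hypot(P[:,0]-.489,P[:,1]+.306)<.045)&(P[:,2]>.112)&(P[:,2]<.14)]
if len(Q)>5: print(len(Q),cv2.minEnclosingCircle(Q[:,:2].astype(np.float32)),Q[:,2].max())
p,d=camera("wrist");cal=calibration("wrist")
P=cloud(cal,d,np.ones((384,512),bool))
Q=P[(np.hypot(P[:,0]-.489,P[:,1]+.306)<.045)&(P[:,2]>.112)&(P[:,2]<.14)]
if len(Q)>5: print(len(Q),cv2.minEnclosingCircle(Q[:,:2].astype(np.float32)),Q[:,2].max())
to([.573,.094,.20])
```

```text
26 ((0.4891470968723297, -0.30524149537086487), 0.011562167666852474) 0.12540067407987043
598 ((0.4875204563140869, -0.30663424730300903), 0.011658973060548306) 0.12716787488488016
t 7.97 pos [ 0.4876 -0.3046  0.2251] tilt [-0.0027  0.0025 -1.    ] yaw 0.4167 open 0.998 gf 0.0 q [-0.76  0.19  1.61 -0.    1.35  0.39]
[0.573, 0.094, 0.2] -> [ 239.5 -329.8   25.8]
```

>>> move_arm:
  series:
    - [[1,23,-31,0,0],[1,46,-63,0,0],[1,69,-95,0,0],[1,92,-127,0,0],[1,115,-158,0,0],[1,138,-190,0,0],[1,161,-222,0,0],[1,184,-253,5,0],[1,207,-285,10,0],[1,226,-311,20,0]]

```text
time_s: 8.8
eef_pos: [0.5689, 0.0732, 0.206]
eef_rot: [-0.0, 0.978, 0.207, -0.001]
wrist_force: [0.5, -0.0, -0.0]
opening: 1.0
grasp_force: 0.0
```

>>> move_arm:
  series:
    - [[1,8,-12,10,0],[1,13,-19,30,0],[1,13,-19,60,0],[1,13,-19,90,0],[1,13,-19,90,0],[1,13,-19,90,0],[1,13,-19,90,0],[1,13,-19,90,0],[1,13,-19,90,0],[1,13,-19,90,0]]

```text
time_s: 9.63
eef_pos: [0.5745, 0.0929, 0.119]
eef_rot: [0.0, 0.978, 0.207, 0.001]
wrist_force: [-0.2, 0.4, 0.1]
opening: 0.996
grasp_force: 0.0
```

Run:
```python
from h import *
p,d=camera("wrist");cal=calibration("wrist");cv2.imwrite("pics/w2.png",p)
P=cloud(cal,d,np.ones((384,512),bool))
m=(np.hypot(P[:,0]-.573,P[:,1]-.094)<.06)
for z0,z1 in((.051,.065),(.035,.046)):
    Q=P[m&(P[:,2]>z0)&(P[:,2]<z1)]
    if len(Q)>5: c,r=cv2.minEnclosingCircle(Q[:,:2].astype(np.float32));print(z0,len(Q),np.round(c,4),round(r,4),np.median(Q[:,2]))
to([.573,.094,.038])
```

```text
0.051 4552 [0.5711 0.0943] 0.0281 0.05718620007395071
0.035 5411 [0.5671 0.0898] 0.0451 0.04048323672991342
t 9.68 pos [0.5743 0.0929 0.1187] tilt [ 2.3e-03 -1.0e-04 -1.0e+00] yaw 0.4166 open 1.002 gf 0.0 q [-0.04  0.32  1.68  0.    1.14  1.11]
[0.573, 0.094, 0.038] -> [-0.9 -1.6 80.7]
```

View pics/w2.png

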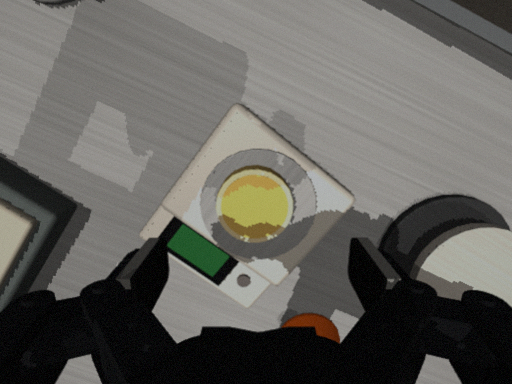

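The dish is at (255,205), centred between the fingers, and the pan is clear. I'll descend until the fingertips sit just above the pan once closed.

>>> move_arm:
  series:
    - [[1,-1,-2,30,0],[1,-1,-2,55,0],[1,-1,-2,72,0],[1,-1,-2,80,0],[1,-1,-2,80,0],[0.75,-1,-2,80,0],[0.7,-1,-2,80,0],[0.7,-1,-2,80,0],[0.7,-1,-2,80,0],[0.7,-1,-2,80,0]]

```text
time_s: 10.52
eef_pos: [0.5723, 0.0945, 0.0382]
eef_rot: [0.0, 0.978, 0.207, 0.001]
wrist_force: [-0.5, -0.2, 0.5]
opening: 0.699
grasp_force: 0.0
```

>>> move_arm:
  series:
    - [[0.6,0,0,0,0],[0.5,0,0,0,0],[0.4,0,0,0,0],[0.3,0,0,0,0],[0,0,0,0,0],[0,0,0,0,0],[0,0,0,0,0],[0,0,0,0,0],[0,0,0,0,0],[0,0,0,0,0]]

```text
time_s: 11.35
eef_pos: [0.5725, 0.0945, 0.0387]
eef_rot: [0.0, 0.978, 0.207, 0.001]
wrist_force: [-2.0, -0.2, 6.0]
opening: 0.627
grasp_force: 62.9
```

>>> move_arm:
  series:
    - [[0,0,0,-3,0],[0,0,0,-8,0],[0,0,0,-20,0],[0,0,0,-40,0],[0,0,0,-65,0],[0,0,0,-80,0],[0,0,0,-80,0],[0,0,0,-80,0],[0,0,0,-80,0],[0,0,0,-80,0]]

```text
time_s: 12.18
eef_pos: [0.5706, 0.0946, 0.116]
eef_rot: [-0.0, 0.978, 0.207, -0.001]
wrist_force: [0.6, 0.3, -0.5]
opening: 0.631
grasp_force: 63.0
```

Run:
```python
from h import *
p,d=camera("wrist");cal=calibration("wrist");cv2.imwrite("pics/w3.png",p)
to([.5818,-.0953,.118],[.5818,-.0953,.048])
```

```text
t 12.23 pos [0.5706 0.0946 0.1159] tilt [-2.6e-03  1.0e-04 -1.0e+00] yaw 0.4168 open 0.631 gf 63.0 q [-0.04  0.32  1.69  0.    1.14  1.11]
[0.5818, -0.0953, 0.118] -> [-66.6 178.1  -2.2]
[0.5818, -0.0953, 0.048] -> [-66.5 178.2  67.8]
```

View pics/w3.png

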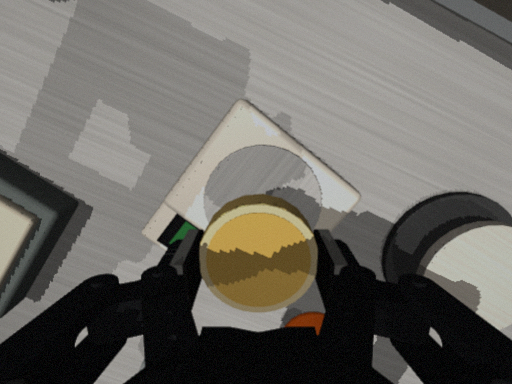

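The dish is held level at (258,258). Carrying it to the turntable.

>>> move_arm:
  series:
    - [[0,-6,15,0,0],[0,-15,40,0,0],[0,-27,70,0,0],[0,-38,100,0,0],[0,-50,130,0,0],[0,-61,158,0,0],[0,-66,172,0,0],[0,-68,177,0,0],[0,-68,177,0,0],[0,-68,177,0,0]]

```text
time_s: 13.07
eef_pos: [0.5808, -0.0938, 0.1167]
eef_rot: [-0.001, 0.978, 0.207, -0.0]
wrist_force: [0.6, -0.1, 0.8]
opening: 0.631
grasp_force: 63.0
```

>>> move_arm:
  series:
    - [[0,0,0,10,0],[0,0,0,25,0],[0,0,0,40,0],[0,0,0,55,0],[0,0,0,63,0],[0,0,0,66,0],[0,0,0,68,0],[0,0,0,69,0],[0,0,0,69,0],[0,0,0,69,0]]

```text
time_s: 13.9
eef_pos: [0.5818, -0.095, 0.049]
eef_rot: [0.0, 0.978, 0.207, 0.001]
wrist_force: [1.3, 0.4, 0.0]
opening: 0.63
grasp_force: 62.9
```

>>> move_arm:
  series:
    - [[0,0,0,1,0],[0,0,0,1,0],[0,0,0,1,0],[0.64,0,0,1,0],[0.68,0,0,1,0],[0.75,0,0,1,0],[1,0,0,1,0],[1,0,0,1,0],[1,0,0,1,0],[1,0,0,1,0]]

```text
time_s: 14.73
eef_pos: [0.5811, -0.0949, 0.0471]
eef_rot: [-0.0, 0.978, 0.207, -0.0]
wrist_force: [-1.0, 0.6, 0.2]
opening: 1.0
grasp_force: 0.0
```

>>> move_arm:
  series:
    - [[1,0,0,-10,0],[1,0,0,-30,0],[1,0,0,-60,0],[1,0,0,-95,0],[1,0,0,-130,0],[1,0,0,-150,0],[1,0,0,-150,0],[1,0,0,-150,0],[1,0,0,-150,0],[1,0,0,-150,0]]

```text
time_s: 15.57
eef_pos: [0.5801, -0.0945, 0.1957]
eef_rot: [-0.001, 0.978, 0.207, -0.001]
wrist_force: [0.3, -0.5, -0.2]
opening: 0.998
grasp_force: 0.0
```

Run:
```python
from h import *
for cn in("wrist","top"):
  p,d=camera(cn);cal=calibration(cn)
  P=cloud(cal,d,np.ones((384,512),bool))
  m=(np.hypot(P[:,0]-.582,P[:,1]+.095)<.06)
  for z0,z1 in((.061,.075),(.045,.056)):
    Q=P[m&(P[:,2]>z0)&(P[:,2]<z1)]
    if len(Q)>5: c,r=cv2.minEnclosingCircle(Q[:,:2].astype(np.float32));print(cn,z0,len(Q),np.round(c,4),round(r,4),np.median(Q[:,2]))
to([.444,.3092,.2])
```

```text
wrist 0.061 2775 [ 0.5814 -0.0957] 0.028 0.06737387138371942
wrist 0.045 5148 [ 0.5806 -0.0953] 0.0501 0.05069167093874129
top 0.061 168 [ 0.5854 -0.1006] 0.0236 0.0659260021735909
top 0.045 170 [ 0.5946 -0.1072] 0.0414 0.049291786182200065
t 15.67 pos [ 0.5802 -0.0945  0.1956] tilt [-0.0028  0.0011 -1.    ] yaw 0.4168 open 1.0 gf 0.0 q [-0.36  0.24  1.61 -0.    1.29  0.79]
[0.444, 0.3092, 0.2] -> [  38.9 -424.3   -3.6]
```

>>> move_arm:
  series:
    - [[1,4,-40,0,0],[1,7,-80,0,0],[1,11,-120,0,0],[1,14,-160,0,0],[1,18,-200,0,0],[1,21,-240,0,0],[1,25,-280,0,0],[1,29,-320,0,0],[1,32,-360,0,0],[1,36,-400,0,0]]

```text
time_s: 16.5
eef_pos: [0.4506, 0.287, 0.1964]
eef_rot: [0.0, 0.978, 0.207, -0.001]
wrist_force: [0.8, 0.0, -0.1]
opening: 1.0
grasp_force: 0.0
```

>>> move_arm:
  series:
    - [[1,2,-20,0,0],[1,2,-26,10,0],[1,2,-26,20,0],[1,2,-26,20,0],[1,2,-26,20,0],[1,2,-26,20,0],[1,2,-26,20,0],[1,2,-26,20,0],[1,2,-26,20,0],[1,2,-26,20,0]]

```text
time_s: 17.33
eef_pos: [0.4439, 0.3098, 0.1776]
eef_rot: [-0.0, 0.978, 0.207, 0.0]
wrist_force: [0.7, 0.7, 0.0]
opening: 1.001
grasp_force: 0.0
```

Run:
```python
from h import *
p,d=camera("wrist");cal=calibration("wrist");cv2.imwrite("pics/w4.png",p)
P=cloud(cal,d,np.ones((384,512),bool))
Q=P[(np.hypot(P[:,0]-.444,P[:,1]-.309)<.05)&(P[:,2]>.1)&(P[:,2]<.12)]
print(len(Q),cv2.minEnclosingCircle(Q[:,:2].astype(np.float32)))
Q=P[(np.hypot(P[:,0]-.447,P[:,1]-.304)<.09)&(P[:,2]>.044)&(P[:,2]<.05)]
print(len(Q),cv2.minAreaRect(Q[:,:2].astype(np.float32)))
to([.444,.3092,.072])
```

```text
1445 ((0.44233575463294983, 0.3110392093658447), 0.027041252702474594)
7617 ((0.4458179175853729, 0.30565792322158813), (0.10494931787252426, 0.10433539003133774), 78.04005432128906)
t 17.38 pos [0.4437 0.3099 0.1776] tilt [ 5.e-04  2.e-04 -1.e+00] yaw 0.4164 open 0.999 gf 0.0 q [0.39 0.16 1.74 0.   1.24 1.54]
[0.444, 0.3092, 0.072] -> [-1.000e-01  7.000e-01  1.056e+02]
```

View pics/w4.png

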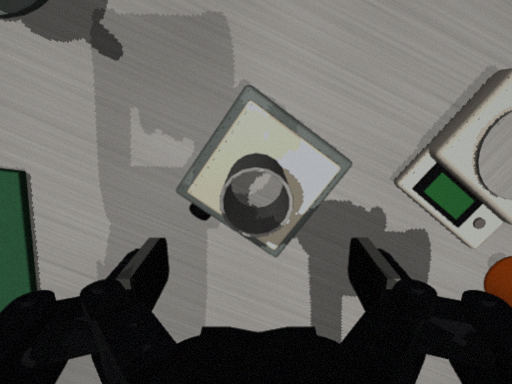

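The beaker is at (256,203), centred between the fingers, and the stirrer knob at (200,212) is clear of them.

>>> move_arm:
  series:
    - [[1,0,0,35,0],[1,0,0,70,0],[1,0,0,95,0],[1,0,0,105,0],[1,0,0,105,0],[0.7,0,0,105,0],[0.6,0,0,105,0],[0.5,0,0,105,0],[0.3,0,0,105,0],[0,0,0,105,0]]

```text
time_s: 18.22
eef_pos: [0.4454, 0.3109, 0.0748]
eef_rot: [-0.0, 0.978, 0.207, 0.002]
wrist_force: [0.3, 0.1, 7.6]
opening: 0.612
grasp_force: 63.2
```

>>> move_arm:
  series:
    - [[0,0,0,0,0],[0,0,0,0,0],[0,0,0,0,0],[0,0,0,-4,0],[0,0,0,-15,0],[0,0,0,-40,0],[0,0,0,-70,0],[0,0,0,-80,0],[0,0,0,-80,0],[0,0,0,-80,0]]

```text
time_s: 19.05
eef_pos: [0.4436, 0.3102, 0.1528]
eef_rot: [-0.0, 0.978, 0.207, 0.001]
wrist_force: [-0.2, -0.5, -1.5]
opening: 0.613
grasp_force: 62.9
```

Run:
```python
from h import *
to([.5685,.09,.152])
```

```text
t 19.05 pos [0.4436 0.3102 0.1528] tilt [ 1.4e-03  6.0e-04 -1.0e+00] yaw 0.4168 open 0.613 gf 62.9 q [ 0.39  0.19  1.76 -0.    1.19  1.54]
[0.5685, 0.09, 0.152] -> [ 25.  251.9   0.8]
```

>>> move_arm:
  series:
    - [[0,2,15,0,0],[0,5,45,0,0],[0,8,80,0,0],[0,12,118,0,0],[0,15,155,0,0],[0,19,190,0,0],[0,22,222,0,0],[0,24,243,0,0],[0,25,252,0,0],[0,25,252,0,0]]

```text
time_s: 19.88
eef_pos: [0.568, 0.0879, 0.1503]
eef_rot: [-0.0, 0.979, 0.205, -0.001]
wrist_force: [-0.6, 0.0, -0.3]
opening: 0.614
grasp_force: 63.0
```

>>> move_arm:
  series:
    - [[0,0,0,10,0],[0,0,0,30,0],[0,0,0,55,0],[0,0,0,74,0],[0,0,0,80,0],[0,0,0,83,0],[0,0,0,84,0],[0,0,0,85,0],[0,0,0,85,0],[0,0,0,85,0]]

```text
time_s: 20.72
eef_pos: [0.5652, 0.0918, 0.069]
eef_rot: [-0.001, 0.978, 0.208, -0.003]
wrist_force: [-15.9, -0.2, 23.6]
opening: 0.612
grasp_force: 65.3
```

Run:
```python
from h import *
to([.5685,.09,.066]);print(ctrl.get_obs()["wrist_force"])
```

```text
t 20.72 pos [0.5652 0.0918 0.069 ] tilt [-6.e-03  4.e-04 -1.e+00] yaw 0.4194 open 0.612 gf 65.3 q [-0.05  0.38  1.72  0.    1.05  1.1 ]
[0.5685, 0.09, 0.066] -> [2.3 2.9 3. ]
[-15.92861939  -0.19202127  23.6085071 ]
```

>>> move_arm:
  series:
    - [[0,0,0,-1,0],[0,0,0,-2,0],[0,0,0,-2,0],[0,0,0,-2,0],[0,0,0,-2,0],[0,0,0,-2,0],[0,0,0,-2,0],[0,0,0,-2,0],[0,0,0,-2,0],[0,0,0,-2,0]]

```text
time_s: 21.55
eef_pos: [0.5683, 0.0897, 0.0692]
eef_rot: [-0.0, 0.978, 0.207, -0.0]
wrist_force: [-0.1, -0.4, -1.5]
opening: 0.611
grasp_force: 63.1
```

Run:
```python
from h import *
to([.5685,.09,.066]);print(ctrl.get_obs()["wrist_force"])
p,d=camera("wrist");cv2.imwrite("pics/w5.png",p)
p2,d=camera("scene");cv2.imwrite("pics/s5.png",cv2.resize(p2[150:300,200:400],(800,600)))
```

```text
t 21.55 pos [0.5683 0.0897 0.0692] tilt [-1.e-04  0.e+00 -1.e+00] yaw 0.4166 open 0.611 gf 63.1 q [-0.05  0.38  1.72  0.    1.04  1.1 ]
[0.5685, 0.09, 0.066] -> [ 0.3 -0.2  3.2]
[-0.13520885 -0.39274688 -1.46824688]
```

View pics/s5.png

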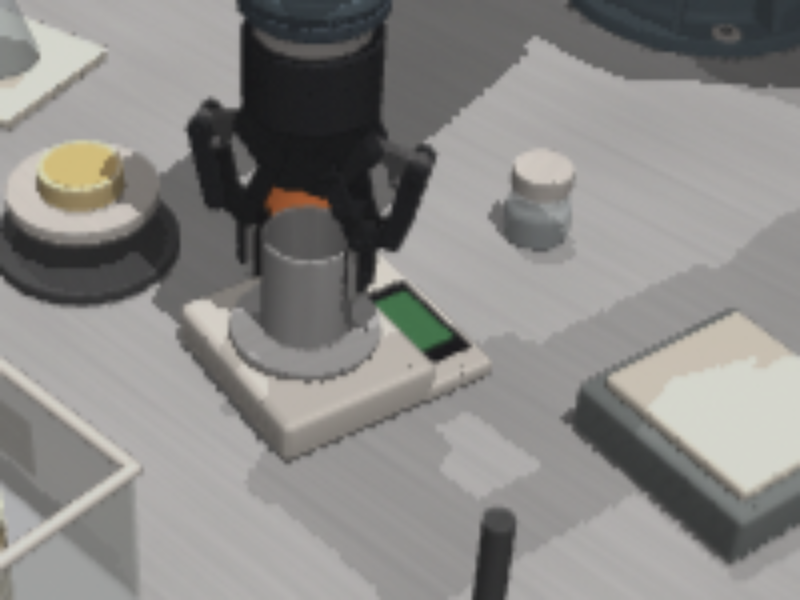

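View pics/w5.png

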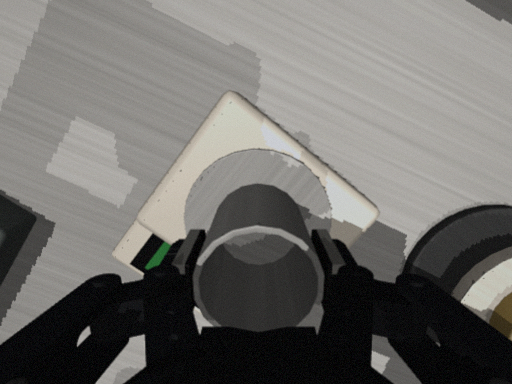

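The scene crop shows the beaker upright just above the pan at (305,290), and the wrist view shows it over the pan at (258,275). The force spike was pan contact, now relieved. I'll lower it gently and release.

>>> move_arm:
  series:
    - [[0,0,0,0.5,0],[0,0,0,0.5,0],[0,0,0,0.5,0],[0.62,0,0,0.5,0],[0.65,0,0,0.5,0],[0.7,0,0,0.5,0],[1,0,0,0.5,0],[1,0,0,0.5,0],[1,0,0,0.5,0],[1,0,0,0.5,0]]

```text
time_s: 22.48
eef_pos: [0.5684, 0.0897, 0.0688]
eef_rot: [0.0, 0.978, 0.207, 0.0]
wrist_force: [-0.5, 0.2, -0.2]
opening: 1.002
grasp_force: 0.0
```

>>> move_arm:
  series:
    - [[1,0,0,-10,0],[1,0,0,-30,0],[1,0,0,-60,0],[1,0,0,-95,0],[1,0,0,-130,0],[1,0,0,-150,0],[1,0,0,-150,0],[1,0,0,-150,0],[1,0,0,-150,0],[1,0,0,-150,0]]

```text
time_s: 23.32
eef_pos: [0.5672, 0.0898, 0.2172]
eef_rot: [-0.0, 0.978, 0.207, -0.001]
wrist_force: [0.7, 0.5, -0.5]
opening: 1.001
grasp_force: 0.0
```

Run:
```python
from h import *
p,d=camera("wrist");cal=calibration("wrist")
P=cloud(cal,d,np.ones((384,512),bool))
m=np.hypot(P[:,0]-.568,P[:,1]-.09)<.06
for z0,z1 in((.095,.115),(.036,.045)):
    Q=P[m&(P[:,2]>z0)&(P[:,2]<z1)]
    c,r=cv2.minEnclosingCircle(Q[:,:2].astype(np.float32));print(z0,len(Q),np.round(c,4),round(r,4),np.median(Q[:,2]))
to([.4885,-.306,.218])
```

```text
0.095 912 [0.5662 0.0885] 0.0271 0.10502867808994548
0.036 3106 [0.5673 0.0894] 0.0451 0.04094216695660961
t 23.37 pos [0.5673 0.0898 0.2171] tilt [-3.2e-03  2.0e-04 -1.0e+00] yaw 0.4168 open 1.005 gf 0.0 q [-0.05  0.19  1.62 -0.    1.33  1.1 ]
[0.4885, -0.306, 0.218] -> [-232.2  330.    -0.7]
```

>>> move_arm:
  series:
    - [[1,-23,32,0,0],[1,-46,65,0,0],[1,-69,97,0,0],[1,-92,130,0,0],[1,-115,162,0,0],[1,-138,195,0,0],[1,-161,227,0,0],[1,-184,260,0,0],[1,-207,292,0,0],[1,-223,315,0,0]]

```text
time_s: 24.2
eef_pos: [0.4903, -0.2914, 0.2174]
eef_rot: [-0.001, 0.979, 0.206, -0.001]
wrist_force: [-0.4, -0.2, 0.6]
opening: 1.0
grasp_force: 0.0
```

>>> move_arm:
  series:
    - [[1,-8,11,0,0],[1,-10,14,0,0],[1,-10,14,0,0],[1,-10,14,0,0],[1,-10,14,0,0],[1,-10,14,0,0],[1,-10,14,0,0],[1,-10,14,0,0],[1,-10,14,0,0],[1,-10,14,0,0]]

```text
time_s: 25.03
eef_pos: [0.4886, -0.3052, 0.2189]
eef_rot: [0.0, 0.978, 0.207, 0.0]
wrist_force: [0.2, -0.2, -0.4]
opening: 0.998
grasp_force: 0.0
```

Run:
```python
from h import *
p,d=camera("wrist");cal=calibration("wrist")
P=cloud(cal,d,np.ones((384,512),bool))
Q=P[(np.hypot(P[:,0]-.489,P[:,1]+.306)<.045)&(P[:,2]>.115)&(P[:,2]<.14)]
print(len(Q),cv2.minEnclosingCircle(Q[:,:2].astype(np.float32)))
to([.4883,-.306,.083])
```

```text
576 ((0.48735907673835754, -0.3073842227458954), 0.010999099351465702)
t 25.08 pos [ 0.4886 -0.3053  0.2189] tilt [ 1.e-04 -1.e-04 -1.e+00] yaw 0.417 open 0.999 gf 0.0 q [-0.76  0.19  1.62 -0.    1.33  0.39]
[0.4883, -0.306, 0.083] -> [ -0.5   0.6 135.9]
```

>>> move_arm:
  series:
    - [[1,-0.5,0.5,35,0],[1,-0.5,0.5,70,0],[1,-0.5,0.5,105,0],[1,-0.5,0.5,128,0],[1,-0.5,0.5,136,0],[1,-0.5,0.5,136,0],[0,-0.5,0.5,136,0],[0,-0.5,0.5,136,0],[0,-0.5,0.5,136,0],[0,-0.5,0.5,136,0]]

```text
time_s: 25.92
eef_pos: [0.4892, -0.307, 0.0847]
eef_rot: [0.001, 0.978, 0.207, 0.001]
wrist_force: [0.0, 0.4, -0.2]
opening: 0.453
grasp_force: 0.0
```

>>> move_arm:
  series:
    - [[0,0,0,0,0],[0,0,0,0,0],[0,0,0,0,0],[0,0,0,0,0],[0,0,0,0,0],[0,0,0,-8,0],[0,0,0,-25,0],[0,0,0,-60,0],[0,0,0,-95,0],[0,0,0,-130,0]]

```text
time_s: 26.75
eef_pos: [0.4876, -0.3054, 0.2138]
eef_rot: [-0.001, 0.978, 0.207, -0.001]
wrist_force: [-0.6, -0.1, -0.4]
opening: 0.261
grasp_force: 58.9
```

>>> move_arm:
  series:
    - [[0,0,0,-20,0],[0,0,0,-35,0],[0,0,0,-40,0],[0,0,0,-40,0],[0,0,0,-40,0],[0,0,0,-40,0],[0,0,0,-40,0],[0,0,0,-40,0],[0,0,0,-40,0],[0,0,0,-40,0]]

```text
time_s: 27.58
eef_pos: [0.4881, -0.306, 0.2522]
eef_rot: [-0.0, 0.978, 0.207, -0.0]
wrist_force: [0.7, 0.0, -0.5]
opening: 0.258
grasp_force: 58.9
```

Run:
```python
from h import *
to([.4465,.305,.253])
```

```text
t 27.58 pos [ 0.4881 -0.306   0.2522] tilt [-7.e-04  7.e-04 -1.e+00] yaw 0.4167 open 0.258 gf 58.9 q [-0.77  0.17  1.58  0.    1.4   0.39]
[0.4465, 0.305, 0.253] -> [ 2.093e+02 -5.755e+02 -3.000e-01]
```

>>> move_arm:
  series:
    - [[0,5,-14,0,0],[0,15,-41,0,0],[0,27,-74,0,0],[0,40,-110,0,0],[0,53,-146,0,0],[0,66,-182,0,0],[0,79,-218,0,0],[0,92,-254,0,0],[0,105,-289,0,0],[0,115,-316,0,0]]

```text
time_s: 28.42
eef_pos: [0.4643, 0.0327, 0.253]
eef_rot: [-0.0, 0.978, 0.207, 0.0]
wrist_force: [-0.0, -0.3, -0.9]
opening: 0.262
grasp_force: 59.0
```

>>> move_arm:
  series:
    - [[0,10,-28,0,0],[0,22,-61,0,0],[0,35,-97,0,0],[0,48,-133,0,0],[0,61,-169,0,0],[0,74,-204,0,0],[0,84,-232,0,0],[0,91,-251,0,0],[0,94,-259,0,0],[0,94,-259,0,0]]

```text
time_s: 29.25
eef_pos: [0.4455, 0.306, 0.2527]
eef_rot: [-0.0, 0.978, 0.208, -0.0]
wrist_force: [0.2, -0.8, -1.7]
opening: 0.263
grasp_force: 59.0
```

>>> move_arm:
  series:
    - [[0,0,0,10,0],[0,0,0,30,0],[0,0,0,60,0],[0,0,0,90,0],[0,0,0,110,0],[0,0,0,118,0],[0,0,0,120,0],[0,0,0,120,0],[0,0,0,120,0],[0,0,0,120,0]]

```text
time_s: 30.08
eef_pos: [0.4478, 0.3046, 0.1346]
eef_rot: [-0.0, 0.978, 0.207, 0.002]
wrist_force: [-0.2, -0.1, -0.6]
opening: 0.258
grasp_force: 59.0
```

Run:
```python
from h import *
to([.4465,.305,.119]);print(ctrl.get_obs()["wrist_force"])
p,d=camera("scene");cv2.imwrite("pics/s6.png",cv2.resize(p[180:330,300:500],(800,600)))
```

```text
t 30.08 pos [0.4478 0.3046 0.1346] tilt [ 0.003   0.0011 -1.    ] yaw 0.4165 open 0.258 gf 59.0 q [ 0.38  0.21  1.78 -0.    1.15  1.53]
[0.4465, 0.305, 0.119] -> [-1.1 -1.  15.6]
[-0.17835503 -0.05063438 -0.57905738]
```

View pics/s6.png

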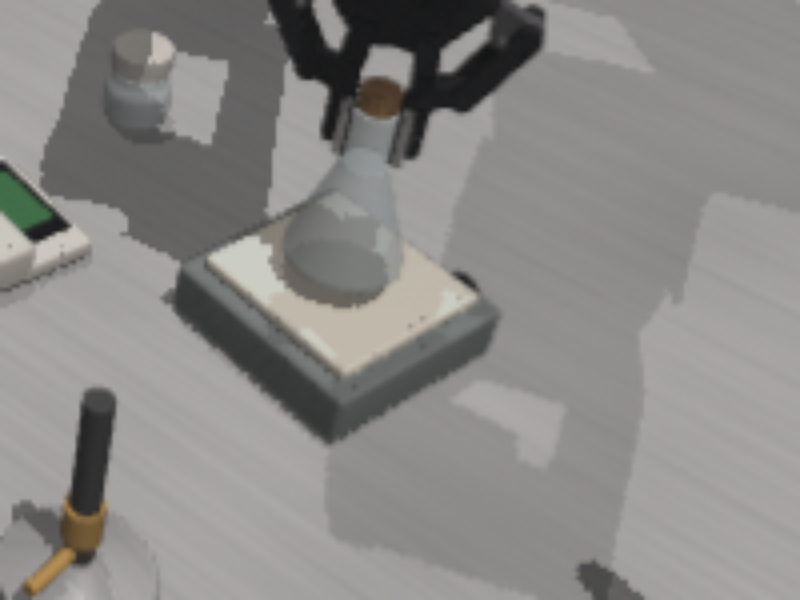

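The scene crop shows the flask upright over the plate, cork at (380,97) and base at (340,270). Lowering it now.

>>> move_arm:
  series:
    - [[0,0,0,5,0],[0,0,0,9,0],[0,0,0,11,0],[0,0,0,12,0],[0,0,0,13,0],[0,0,0,13,0],[0,0,0,13,0],[0,0,0,13,0],[0,0,0,13,0],[0,0,0,13,0]]

```text
time_s: 30.97
eef_pos: [0.4465, 0.3044, 0.1203]
eef_rot: [0.0, 0.978, 0.207, -0.0]
wrist_force: [-3.2, -0.1, 5.1]
opening: 0.265
grasp_force: 59.9
```

>>> move_arm:
  series:
    - [[0,0,0,0,0],[0.3,0,0,0,0],[0.35,0,0,0,0],[0.5,0,0,0,0],[1,0,0,0,0],[1,0,0,0,0],[1,0,0,0,0],[1,0,0,0,0],[1,0,0,0,0],[1,0,0,0,0]]

```text
time_s: 31.8
eef_pos: [0.4466, 0.3043, 0.1198]
eef_rot: [-0.0, 0.978, 0.207, 0.0]
wrist_force: [-0.2, 0.2, 0.8]
opening: 0.998
grasp_force: 0.0
```

>>> move_arm:
  series:
    - [[1,0,0,-10,0],[1,0,0,-30,0],[1,0,0,-60,0],[1,0,0,-95,0],[1,0,0,-130,0],[1,0,0,-130,0],[1,0,0,-130,0],[1,0,0,-130,0],[1,0,0,-130,0],[1,0,0,-130,0]]

```text
time_s: 32.63
eef_pos: [0.4457, 0.3039, 0.2482]
eef_rot: [0.0, 0.978, 0.207, -0.002]
wrist_force: [0.7, 0.9, -0.6]
opening: 0.997
grasp_force: 0.0
```

Run:
```python
from h import *
to()
for cn in ("wrist","top"):
    p,d=camera(cn);cal=calibration(cn);P=cloud(cal,d,np.ones((384,512),bool))
    if cn=="top": cv2.imwrite("pics/end.png",cv2.resize(p,(800,600)))
    for n,x,y,r,z0,z1 in [("cork",.447,.305,.04,.153,.172),("plate",.447,.305,.09,.043,.05),("beaker",.568,.09,.05,.095,.115),("pan",.568,.09,.06,.036,.045),("dish",.5816,-.0953,.05,.061,.075),("disc",.5816,-.0953,.06,.045,.056),("burner",.679,.308,.04,.11,.14),("jar",.361,.106,.04,.045,.065),("clicker",.358,-.077,.04,.015,.03)]:
        Q=P[(np.hypot(P[:,0]-x,P[:,1]-y)<r)&(P[:,2]>z0)&(P[:,2]<z1)]
        if len(Q)>10: print(cn,n,len(Q),np.round(cv2.minAreaRect(Q[:,:2].astype(np.float32))[0],4),round(np.median(Q[:,2]),4))
```

```text
t 32.63 pos [0.4457 0.3039 0.2482] tilt [-0.0029 -0.0011 -1.    ] yaw 0.4167 open 0.997 gf 0.0 q [0.38 0.09 1.68 0.   1.38 1.53]
wrist cork 599 [0.4455 0.3039] 0.1617
wrist plate 5285 [0.4458 0.3055] 0.0469
wrist beaker 675 [0.5597 0.0992] 0.1029
wrist pan 2312 [0.5663 0.0976] 0.0408
top cork 114 [0.447  0.3024] 0.1602
top plate 1329 [0.4472 0.3044] 0.0456
top beaker 153 [0.5671 0.0881] 0.1036
top pan 814 [0.5686 0.0892] 0.0402
top dish 497 [ 0.5827 -0.0955] 0.0659
top disc 1025 [ 0.5816 -0.0954] 0.0492
top burner 69 [0.6791 0.3076] 0.1274
top jar 284 [0.3617 0.1055] 0.0541
top clicker 249 [ 0.3594 -0.0762] 0.0185
```

View pics/end.png

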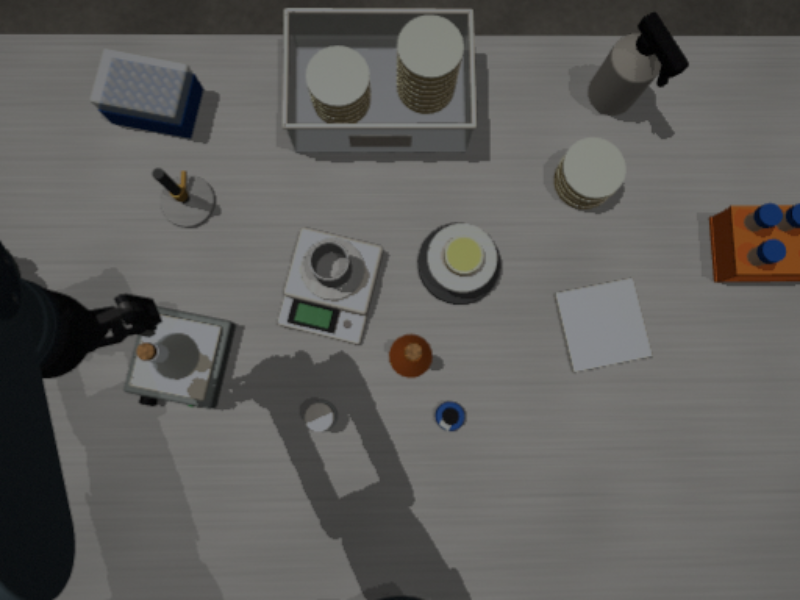

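The final top view shows the flask on the stirrer at (180,355), the beaker on the balance at (330,263) and the dish on the turntable at (463,256). Each is within about 2 mm of the middle, and the burner, jar and counter haven't moved.

```bash
python3 -c "
from bench import order
print(order.hand_in())"
```

```text
the job is handed in; nothing more can be done
None
```

The job is handed in: the flask is on the stirrer, the beaker on the balance and the dish on the turntable, each within about 2 mm of the middle by the last camera check, with the burner, jar and counter undisturbed; the hand-in returned no verdict.

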